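# Unload two reagent packs from the covered carousel

### The arm

A 6-joint arm with a two-finger parallel gripper is mounted at the origin on the work surface. World frame = base frame: x ahead of the robot, y to its left, z up, the work surface at z = 0. Lengths are in m, angles in rad, forces in N, time in s.
With the tool pointing down it reaches from about 0.275 to 0.75 m from the base axis. Payload 10.2 kg.
Tool frame: the origin (TCP) lies between the finger pads; the fingertips stand 19 mm ahead of it and the grasp point (between the pads) is the TCP; z points along the fingers, y is the line along which they close (so a half turn about z gives the same grasp; the last joint's range is limited). The gripper opens to 88 mm and grips with 3 to 60 N. Pads are 18 mm wide; open, the fingers measure 123 mm over their backs; the gripper's body (75 mm by 187 mm) begins 45 mm behind the grasp point.
Start: joints at [-1.424, 0.313, 1.498, -0, 1.331, -0.223], TCP at [0.19, -0.49, 0.258] pointing down, gripper open.
Joint ranges: [-2.94, 2.94], [-0.97, 2.17], [0.19, 2.56], [-1.23, 4.37], [0.02, 3.11], [-2.88, 2.88]. Speed limits (rad/s): [2.39, 2.39, 3.01, 3.14, 3.14, 3.14].

### API

Orientations are given as a unit quaternion [w, x, y, z].
In Python, from station import bot gives the robot as it stands.
- The arm moves only by the shell command python3 -m crank 'ROWS' [FORCE]. ROWS is text: rows parted by semicolons, each of 7 numbers parted by spaces: the shift along the tool's x, y, z in units of 40 mm (1.0 is 40 mm), then the turn, a rotation vector about the tool's x, y, z in units of 5 degrees (1.0 is 5 degrees), then the opening, from -1 (shut) to 1 (fully open), so that 0 is half open. A call has 1 to 12 rows; each row shifts and turns the commanded pose from where the row before left it, along the tool's axes as they then stand; what a row does not reach is not made up. A row lasts 1/12 s, in which the tool goes at most 41.7 mm and 7.16 degrees, less where a joint would pass 70% of its speed; a pose out of reach is approached as far as the arm can. A call is refused whole if a number of a shift passes 1 or a number of a turn 1, either way. A call with a gripper value outside its range is refused whole. The fingers move at their own pace and stop on an object; FORCE is the grip in N (left out, the last holds). Time passes only in rows, so rows that do not move let the fingers close. It gives the time, the measured TCP pose, the force, the opening and the grip force at its end, in the units of the state.
- bot.sense(): the state, without advancing time (a new reading comes with each control period).
- bot.capture(name): name is "scene" or "top"; returns the picture (400x640x3 uint8, red, green, blue); there is no depth.
- bot.camera_info(name): a dict with "K" (3x3 intrinsics, pixels), "k1" (the pictures are not rectified: a ray, as slopes to the right and down, at radius r is drawn at 1 + k1 r^2 times it, then the intrinsics apply), "extrinsics" (4x4, takes a point from world to camera coordinates). Camera axes: x right, y down, z forward; pixel columns grow to the right and rows downward; lengths in m; the calibration is good to about 2 mm. A picture is of the moment at which its call begins. camera_info takes no time and is no camera call.
- bot.finish_job(): hands the job in; it is judged then, once.
Trained networks look in the newest picture that a camera, given by its name, has taken for a name from the list of things; names that differ only in an ending like _2 or _b are one class to them, and where a whole thing is asked for, a point or a joint stands for the part that bears it (a point fixed in the world has none). Each returns a list of dicts, best first, with "p" (0 to 1); they miss things now and then, are a little off and sometimes report something else, mostly with a low value. They report only what shows in the picture. A call takes as long as a camera call.
- bot.recognise(camera, query): "at" ([x, y, z] in m, in the coordinates of the camera as it stood for that picture, good to about 4 mm: the middle of the surface that is visible of it).
- bot.place_of(camera, query): "at" ([x, y, z] in m, in the coordinates of the camera as it stood for that picture, good to about 4 mm: a listed point, or the origin of a listed thing).
The state is a dict: "t": time; "joint_positions": joint angles; "joint_velocities": joint speeds; "effort": joint torques, N m; "eef_pos": TCP position; "tool_rot": TCP orientation; "contact_force": force on the tool from outside, world axes, zero at the start; "wrist_torque": the same for the moment, N m; "grip_width": opening from 0.0 (shut) to 1.0 (fully open); "gripper_force": force on a finger pad.
Only numpy, scipy, OpenCV 4.12 (cv2) and the standard library are available. Lean on these libraries where they do the work, as an engineer would, in place of code of your own. Each camera call takes 0.05 s, during which the arm holds its last target. There are 200 camera calls.

### The job

Turn the carousel's cover so that its window opens over the blue pack or the yellow pack, lift that pack out and stand it in the sloped rack, foot on the ledge and back flat against the backrest; do the same with the other of the two, side by side with the first. Then turn the window squarely over the blank place with the white mark, so that no compartment is left open. Do not let the packs topple, and leave the green and red packs and everything else on the bench where they are.

Things in the scene. Friction and masses are not known exactly. Their poses are not given: they have to be found in the camera images.
- carousel: Round white reagent tub fixed to the bench, diameter 308 (skirt 322), 109 high to its grey rim, with a flat dark grey cover flush in the rim. Origin: centre of the underside, on the cover's axis; z up. Five places, centres 88 from the axis, counter-clockwise from the tub's x axis: blank 0 degrees, blue 72, yellow 144, green 216, red 288, each named by a coloured mark on the rim (blank: white)
- cover (a joint): Angle of the cover about the tub's axis, rad, counter-clockwise from above; 0 or any whole turn: window over the blank place; 1.257 blue; 2.513 yellow. Turns either way, past a whole turn; light friction (0.06 N m), stays where left. Cover 284 diameter, 5 thick, upper face 109 above the bench; its only opening is a white-edged pie-shaped window, 58 degrees wide, 36 to 139 from the axis
- window (a point): Centre of the cover's window, at the cover's upper face, 88 from the axis; turns with the cover. Its x axis points away from the turning axis
- cover_grip (a point): Point to grip on the cover's white bar handle, on the turning axis, 134 above the bench. The bar is 16 thick, 80 long and rises 38 above the cover, to 147 above the bench; this point's y axis runs along the bar, its x axis points across the bar to the window
- place_blank (a point): Centre of the blank place (white rim mark; a closed deck 25 below the cover, no pack), at the height of the cover's upper face
- place_blue (a point): Centre of the blue-marked compartment, at the height of the cover's upper face
- place_yellow (a point): Centre of the yellow-marked compartment, at the height of the cover's upper face
- place_green (a point): Centre of the green-marked compartment, at the height of the cover's upper face
- place_red (a point): Centre of the red-marked compartment, at the height of the cover's upper face
- pack_blue: Reagent pack with blue top: flat sealed cassette, 86 long (its x), 18 thick (y), 90 tall (z), 130 to 250 g, plain faces. Origin: centre of its underside. Starts upright in the blue-marked compartment, 10 above the bench, long side radial, top 9 below the cover's upper face, between guide ribs 22 high and 2.5 clear of its faces
- pack_yellow: Reagent pack with yellow top: flat sealed cassette, 86 long (its x), 18 thick (y), 90 tall (z), 130 to 250 g, plain faces. Origin: centre of its underside. Starts upright in the yellow-marked compartment, 10 above the bench, long side radial, top 9 below the cover's upper face, between guide ribs 22 high and 2.5 clear of its faces
- pack_green: Reagent pack with green top: flat sealed cassette, 86 long (its x), 18 thick (y), 90 tall (z), 130 to 250 g, plain faces. Origin: centre of its underside. Starts upright in the green-marked compartment, 10 above the bench, long side radial, top 9 below the cover's upper face, between guide ribs 22 high and 2.5 clear of its faces; it stays there
- pack_red: Reagent pack with red top: flat sealed cassette, 86 long (its x), 18 thick (y), 90 tall (z), 130 to 250 g, plain faces. Origin: centre of its underside. Starts upright in the red-marked compartment, 10 above the bench, long side radial, top 9 below the cover's upper face, between guide ribs 22 high and 2.5 clear of its faces; it stays there
- backrest: White tilted angle of the rack: ledge (52 deep) and low backrest (42 high) square to each other, tilted back 0.35 rad. Origin: inner corner, mid-width; y along the rack (242 clear between end cheeks, room for two packs side by side), z up along the backrest, x out of its face over the ledge. A pack standing properly has its z along this z, its y along this x, and its origin at x = 9, z = 0
- rack: The aluminium rack, fixed to the bench: foot plate 110 by 250, end cheeks at most 60 high. Origin: centre of its underside; its x axis points to its open side, which faces the robot (packs lean away from it). The inner corner of ledge and backrest lies at x = -18, 18 above the bench
- tip_box: Bystander: blue pipette-tip box with yellow tips, 84 x 122 x 60 high, origin under its centre
- tube_rack: Bystander: white rack of capped sample tubes, 62 x 200 x 92 high, origin under its centre
- slide_box: Bystander: orange slide box, 85 x 100 x 34 high, origin under its centre

How it is judged:
By the outcome, as a careful person would: the job done as asked, in the order asked, and still so for the second after the job is handed in, with the robot touching nothing.
It also fails if it takes over 72 s, if anything falls off the work surface, if the arm or the gripper's body presses on something with over 40 N, if the wrist force passes 120 N, or if a joint passes its speed limit or range.

## Working session

There is one attempt and no reset: what is moved stays moved. The work goes in short steps, Python scripts to look and compute and a shell command to move; the robot and the scene stay as the last step left them, time stands still between calls to the robot, and variables do not carry over. Pictures are saved under pics/ and viewed, at most 12 in all, crops included, and the job is handed in when it is done.

```bash
ls; mkdir -p pics; python3 - <<'E'
from station import bot
import cv2, numpy as np
np.set_printoptions(precision=4,suppress=True)
s=bot.sense();print(s['t'],s['eef_pos'],s['tool_rot'],s['grip_width'])
for c in("scene","top"):
    im=bot.capture(c);cv2.imwrite(f"pics/{c}0.png",im[:,:,::-1])
    i=bot.camera_info(c);print(c,i['K'],i['k1'],np.array(i['extrinsics']))
    E=np.array(i['extrinsics']);
    for q in("carousel","window","cover_grip","place_blank","place_blue","place_yellow","place_green","place_red","rack","backrest","pack_blue","tip_box","tube_rack","slide_box"):
        r=bot.place_of(c,q)[:2]
        print(c,q,[(round(d['p'],2),(E[:3,:3].T@(np.array(d['at'])-E[:3,3])).round(4)) for d in r])
print(bot.sense()['t'])
E
```

```text
pics
0.0 [ 0.1897 -0.4893  0.2571] [-0.0007  0.983   0.1838  0.    ] 0.9994592457554033
scene [[488.9337   0.     321.1668]
 [  0.     488.9337 191.5286]
 [  0.       0.       1.    ]] -0.14431141967691105 [[-0.3991  0.9169  0.0064  0.2383]
 [ 0.7336  0.3235 -0.5976 -0.3608]
 [-0.55   -0.2338 -0.8018  2.0589]
 [ 0.      0.      0.      1.    ]]
scene carousel [(0.61, array([ 0.5046,  0.1813, -0.0026]))]
scene window [(0.95, array([0.463 , 0.2553, 0.1091]))]
scene cover_grip [(0.77, array([0.5023, 0.1816, 0.1368]))]
scene place_blank [(0.58, array([0.4526, 0.1096, 0.1061])), (0.32, array([0.4619, 0.2548, 0.1063]))]
scene place_blue [(0.6, array([0.5533, 0.1059, 0.1092]))]
scene place_yellow [(0.89, array([0.5893, 0.2076, 0.1123]))]
scene place_green [(0.86, array([0.5083, 0.2703, 0.1134])), (0.36, array([ 0.5024,  0.1778, -0.0022]))]
scene place_red [(0.91, array([0.4187, 0.2074, 0.1106]))]
scene rack [(0.57, array([ 0.575 , -0.1754,  0.0007]))]
scene backrest [(0.76, array([ 0.5925, -0.1799,  0.0212]))]
scene pack_blue []
scene tip_box [(0.78, array([ 0.8096, -0.0207, -0.0005])), (0.
[... 640 characters left out ...]
016, 0.1771, 0.1337])), (0.25, array([0.5052, 0.2691, 0.1085]))]
top place_blank [(0.71, array([0.4441, 0.1081, 0.106 ]))]
top place_blue [(0.56, array([0.5517, 0.1123, 0.1084]))]
top place_yellow [(0.76, array([0.5887, 0.2036, 0.1115]))]
top place_green [(0.6, array([0.5047, 0.266 , 0.1117])), (0.51, array([0.4606, 0.2528, 0.1091]))]
top place_red [(0.69, array([0.4191, 0.2098, 0.105 ]))]
top rack [(0.92, array([ 0.582 , -0.1757,  0.0016]))]
top backrest [(0.79, array([ 0.5929, -0.1796,  0.0166]))]
top pack_blue []
top tip_box [(0.69, array([ 0.8068, -0.0242, -0.0003]))]
top tube_rack [(0.69, array([ 0.3541,  0.4994, -0.0016]))]
top slide_box [(0.96, array([ 0.4223, -0.4416, -0.0005]))]
1.5
```

View pics/top0.png

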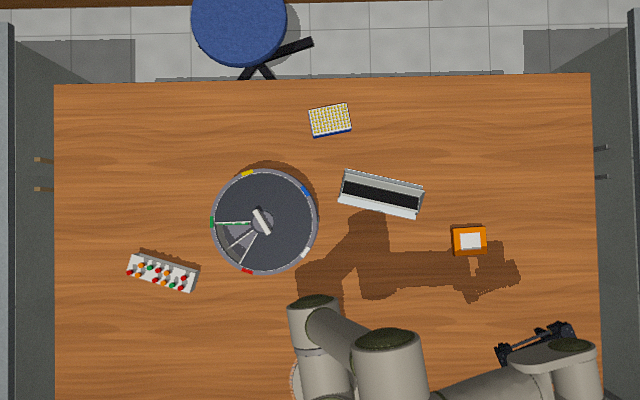

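View pics/scene0.png

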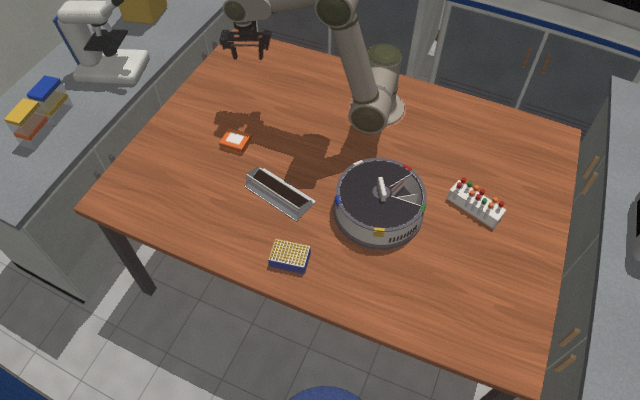

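Top view: the tub is centred at about (264,222) with the bar at (262,220). The window lies between the green mark (212,222) and the red mark (247,271), the white mark is at (305,253), and the rack is at (381,194). I'll measure precisely from the marks and the rack in both views.

```bash
cat > h.py <<'E'
import numpy as np, cv2
from station import bot
from scipy.optimize import least_squares
np.set_printoptions(precision=4,suppress=True)
C={c:bot.camera_info(c) for c in("scene","top")}
def proj(c,P):
    i=C[c];E=np.array(i['extrinsics']);K=np.array(i['K']);p=np.atleast_2d(P)@E[:3,:3].T+E[:3,3]
    s=p[:,:2]/p[:,2:];s=s*(1+i['k1']*(s**2).sum(1,keepdims=True));return s*[K[0,0],K[1,1]]+K[:2,2]
def unproj(c,uv,z):
    f=least_squares(lambda q:(proj(c,[[q[0],q[1],z]])[0]-uv),[.5,0]);return f.x
def tri(obs): # {cam:uv}
    return least_squares(lambda P:np.concatenate([proj(c,P)[0]-uv for c,uv in obs.items()]),[.5,0,.05])
E
python3 - <<'E'
from h import *
im={c:cv2.imread(f"pics/{c}0.png") for c in C}
hsvr={'blue':(105,130,120,255,90),'yellow':(20,35,150,255,120),'green':(50,85,120,255,60),'red':(0,6,170,255,90)}
g={'blue':(.553,.108),'yellow':(.589,.206),'green':(.506,.268),'red':(.419,.208)}
cen=np.array([.503,.180]); P={}
for n,(a,b,s,s2,v) in hsvr.items():
    o={}
    for c in C:
        d=np.array(g[n])-cen; p=proj(c,[[*(cen+d/np.linalg.norm(d)*.149),.109]])[0]
        m=cv2.inRange(cv2.cvtColor(im[c],cv2.COLOR_BGR2HSV),(a,s,v),(b,s2,255))
        if n=='blue': m=cv2.inRange(cv2.cvtColor(im[c],cv2.COLOR_BGR2HSV),(105,120,80),(130,255,255))
        yy,xx=np.nonzero(m);k=np.hypot(xx-p[0],yy-p[1])<14
        if k.sum(): o[c]=np.array([xx[k].mean(),yy[k].mean()])
        print(n,c,k.sum(),p.round(1),o.get(c),unproj(c,o[c],.109) if c in o else '')
    if len(o)==2:
        f=tri(o);P[n]=f.x;print(n,f.x,f.cost)
for c,(x,y,w,h,k) in {'top':(200,155,240,130,3.3),'scene':(235,150,200,100,4)}.items():
    cv2.imwrite(f"pics/{c}crop.png",cv2.resize(im[c][y:y+h,x:x+w],None,fx=k,fy=k,interpolation=cv2.INTER_CUBIC))
E
```

```text
blue scene 28 [338.3 198.7] [337.5    199.1786] [0.5907 0.056 ]
blue top 50 [304.3 190.9] [304.84 190.7 ] [0.5884 0.056 ]
blue [0.5887 0.0558 0.1063] 0.01650717644870214
yellow scene 24 [379.1 228.9] [379.2917 229.25  ] [0.6466 0.2241]
yellow top 48 [246.7 172.4] [246.75   171.9792] [0.6468 0.2231]
yellow [0.6467 0.2236 0.1087] 0.029566100039739536
green scene 0 [422.8 207.5] None 
green top 41 [211.  220.8] [212.2439 221.8049] [0.505  0.3254]
red scene 15 [406.9 166.9] [407.1333 166.9333] [0.3615 0.228 ]
red top 31 [247.2 270.8] [246.5161 270.5806] [0.3624 0.2291]
red [0.3627 0.2286 0.1107] 0.012202919039413654
```

View pics/topcrop.png

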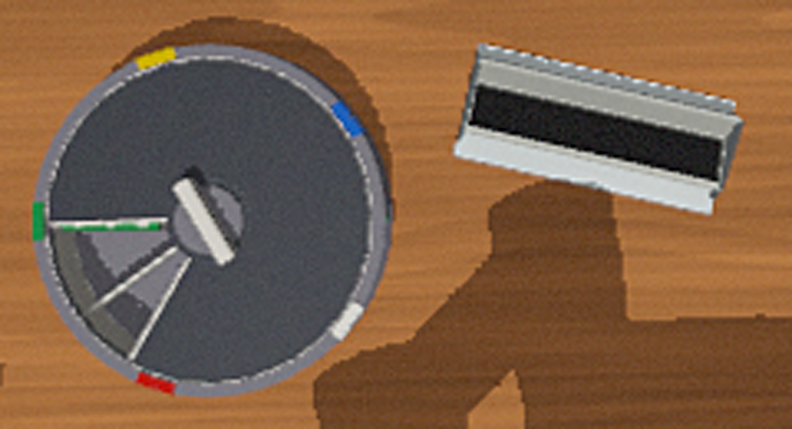

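View pics/scenecrop.png

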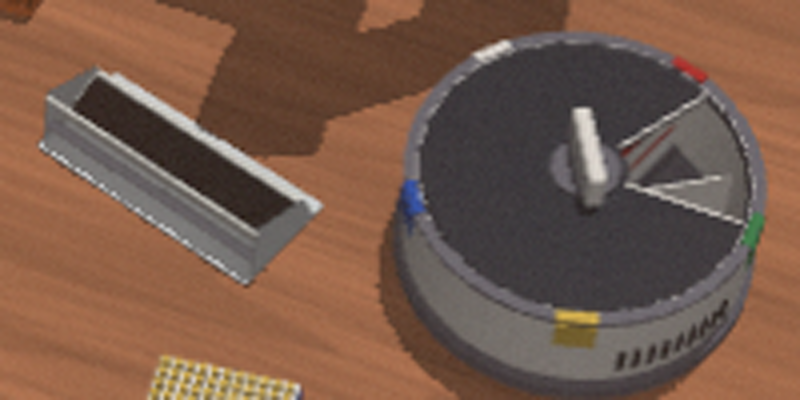

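Crops: the rim marks, the window edges ((168,220)-(50,221) and (188,258)-(133,358)) and the bar ends ((183,185)-(224,258)) are clear. The rack's front plate corners are at (455,153) and (711,212), and its back corners at (480,45) and (735,103). In the scene crop the back foot corners are at (40,147) and (250,283).

```bash
python3 - <<'E'
from h import *
M=np.array([[.5887,.0558],[.6467,.2236],[.505,.3254],[.3627,.2286]]);A=np.radians([72,144,216,288])
t=lambda x,y:np.array([x,y])/3.3+[200,155]-.35
s=lambda x,y:np.array([x,y])/4+[235,150]-.35
W=unproj('top',t(347,320),.109)
W2=unproj('scene',s(494,50),.109);print('white',W,W2,tri({'top':t(347,320),'scene':s(494,50)}).x)
M=np.vstack([M,W]);A=np.append(A,0)
f=least_squares(lambda q:(np.c_[q[0]+q[3]*np.cos(A+q[2]),q[1]+q[3]*np.sin(A+q[2])]-M).ravel(),[.503,.18,-2.23,.148])
print('tub',f.x,np.degrees(f.x[2]),f.fun.reshape(-1,2)*1000)
c=f.x[:2]
for n,a,b in(('e1',t(168,220),t(50,221)),('e2',t(188,258),t(133,358))):
    p,q=unproj('top',a,.109),unproj('top',b,.109);print(n,np.degrees(np.arctan2(*(q-p)[::-1])),np.degrees(np.arctan2(*(q-c)[::-1])))
p,q=unproj('top',t(183,185),.147),unproj('top',t(224,258),.147);print('bar',np.degrees(np.arctan2(*(p-q)[::-1])),(p+q)/2,np.linalg.norm(p-q))
cs=[unproj('top',t(*v),z) for v,z in(((455,153),.005),((711,212),.005),((735,103),.04),((480,45),.04))]
print('rack top',np.array(cs)); 
d=lambda a,b:np.linalg.norm(a-b)
print(d(cs[0],cs[1]),d(cs[2],cs[3]),d(cs[1],cs[2]),np.degrees(np.arctan2(*(cs[0]-cs[1])[::-1])),np.degrees(np.arctan2(*(cs[3]-cs[2])[::-1])))
a,b=unproj('scene',s(40,147),0),unproj('scene',s(250,283),0);print('rear scene z0',a,b,d(a,b),np.degrees(np.arctan2(*(b-a)[::-1])))
a,b=unproj('top',t(735,103),0),unproj('top',t(480,45),0);print('rear top z0',a,b,d(a,b))
# candidate rack model overlay
for cam in C:
    im=cv2.imread(f'pics/{cam}0.png')
E
```

```text
white [0.4127 0.0602] [0.4115 0.0614] [0.4126 0.0607 0.1098]
tub [ 0.5032  0.1787 -2.218   0.149 ] -127.08334449672387 [[-0.2531  0.7381]
 [-0.9865 -1.5302]
 [ 0.9799  2.2856]
 [-0.3468 -1.1719]
 [ 0.6064 -0.3216]]
e1 89.09507251500952 89.09764108978092
e2 149.9561779050357 149.91239698073446
bar 28.14184473424683 [0.5026 0.1788] 0.07116506997605027
rack top [[ 0.5584 -0.0422]
 [ 0.4967 -0.283 ]
 [ 0.5976 -0.3007]
 [ 0.6571 -0.0664]]
0.24860164080896358 0.24174754274091761 0.10251871046034088 75.6319948372051 75.76023255140012
rear scene z0 [ 0.6011 -0.3066] [ 0.6584 -0.0651] 0.24816497187732026 76.65835689202662
rear top z0 [ 0.5996 -0.3101] [ 0.6609 -0.0689] 0.24892613297960495
```

```bash
cat >> h.py <<'E'
from scipy.spatial.transform import Rotation as R
def down(yaw): # tool down, x axis at yaw (deg)
    return R.from_euler('z',yaw,degrees=True)*R.from_euler('x',180,degrees=True)
def now():
    s=bot.sense();q=s['tool_rot'];return np.array(s['eef_pos']),R.from_quat([*q[1:],q[0]]),s
def go(P,Rt): # what remains, in tool units (shift first, then turn)
    p,r,s=now();print('t',s['t'],'pos',p,'xyaw',np.degrees(np.arctan2(*r.as_matrix()[1::-1,0])),'q',np.array(s['joint_positions']),'F',np.array(s['contact_force']).round(1),'w',round(s['grip_width'],3),round(s['gripper_force'],1))
    print('shift',r.inv().apply(np.array(P)-p)/.04,'turn',np.degrees((r.inv()*Rt).as_rotvec())/5)
    print('shift if turned first',Rt.inv().apply(np.array(P)-p)/.04)
E
A=".667 -.637 0 0 0 0 1"; true
python3 -m crank '.667 -.637 0 0 0 0 1;.667 -.637 0 0 0 0 1;.667 -.637 0 0 0 0 1;.667 -.637 0 0 0 0 1;.667 -.637 0 0 0 0 1;.667 -.637 0 0 0 0 1;.667 -.637 0 0 0 0 1;.667 -.637 0 0 0 0 1;.667 -.637 0 0 0 0 1;.667 -.637 0 0 0 0 1' | tail -3
python3 -m crank '.667 -.637 0 0 0 0 1;.667 -.637 0 0 0 0 1;.667 -.637 0 0 0 0 1;.667 -.637 0 0 0 0 1;.667 -.637 0 0 0 0 1;.667 -.637 0 0 0 0 1;.667 -.637 0 0 0 0 1;.667 -.637 0 0 0 0 1;.667 -.637 0 0 0 0 1;.667 -.637 0 0 0 0 1;0 0 0 0 0 -.988 1;0 0 0 0 0 -.988 1' | tail -3
python3 -m crank '0 0 0 0 0 -1 1;0 0 0 0 0 -1 1;0 0 0 0 0 -1 1;0 0 0 0 0 -1 1;0 0 0 0 0 -1 1;0 0 0 0 0 -1 1;0 0 0 0 0 -1 1;0 0 0 0 0 -1 1;0 0 0 0 0 -1 1;0 0 0 0 0 -1 1;0 0 0 0 0 -1 1;0 0 0 0 0 -1 1' | tail -3
python3 -m crank '0 0 0 0 0 -1 1;0 0 0 0 0 -1 1;0 0 0 0 0 -1 1;0 0 0 0 0 -1 1;0 0 0 0 0 -1 1;0 0 0 0 0 -1 1;0 0 0 0 0 -1 1;0 0 0 0 0 -1 1;0 0 0 0 0 -1 1;0 0 0 0 0 -1 1;0 0 0 0 0 -1 1;0 0 0 0 0 -1 1' | tail -3
python3 -m crank '0 0 0 0 0 -1 1;0 0 0 0 0 -1 1;0 0 0 0 0 -1 1;0 0 0 0 0 -1 1;0 0 0 0 0 -1 1;0 0 0 0 0 -1 1;0 0 0 0 0 -1 1;0 0 0 0 0 -1 1;0 0 0 0 0 -1 1;0 0 0 0 0 -1 1;0 0 0 0 0 -.6 1;0 0 0 0 0 0 1' | tail -3
python3 -c "
from h import *
go([.503,.179,.134],down(209))"
```

```text
contact_force: [0.4, -0.7, -0.5]
grip_width: 1.002
gripper_force: 0.0
contact_force: [0.4, 0.4, -0.4]
grip_width: 1.001
gripper_force: 0.0
contact_force: [-0.1, -0.0, -0.2]
grip_width: 1.0
gripper_force: 0.0
contact_force: [-0.2, 0.3, -0.4]
grip_width: 1.0
gripper_force: 0.0
contact_force: [-0.8, 0.6, -0.2]
grip_width: 1.004
gripper_force: 0.0
t 6.3333 pos [0.5031 0.1785 0.2577] xyaw -155.82687895130832 q [ 0.1213  0.3323  1.4711 -0.      1.3382 -1.8714] F [-0.8  0.6 -0.2] w 1.004 0.0
shift [-0.0031  0.0129  3.093 ] turn [-0.0001 -0.0001 -0.9654]
shift if turned first [-0.0042  0.0126  3.093 ]
```

```bash

python3 -m crank '0 0 .8 0 0 -.965 1;0 0 .8 0 0 0 .2;0 0 .8 0 0 0 .2;0 0 .693 0 0 0 0;0 0 0 0 0 0 -.6;0 0 0 0 0 0 -1;0 0 0 0 0 0 -1;0 0 0 0 0 0 -1;0 0 0 0 0 0 -1' 25
python3 -c "
from h import *
go([.503,.179,.134],down(209))"
```

```text
t: 7.08
eef_pos: [0.5034, 0.1786, 0.1349]
tool_rot: [0.001, -0.249, 0.968, -0.0]
contact_force: [-0.4, 0.2, 0.3]
grip_width: 0.42
gripper_force: 0.0
t 7.0833 pos [0.5034 0.1786 0.1349] xyaw -151.12703501798262 q [ 0.1214  0.4603  1.6286  0.0001  1.0512 -1.9534] F [-0.4  0.2  0.3] w 0.42 0.0
shift [0.0035 0.0137 0.0228] turn [-0.0055  0.0158 -0.0254]
shift if turned first [0.0034 0.0137 0.0228]
```

```bash

python3 -m crank '0 0 0 0 0 0 -1;0 0 0 0 0 0 -1;0 0 0 0 0 0 -1;0 0 0 0 0 0 -1;0 0 0 0 0 0 -1;0 0 0 0 0 0 -1' 25
python3 -m crank '0 0 0 0 0 .5 -1;0 0 0 0 0 .9 -1;0 0 0 0 0 1 -1;0 0 0 0 0 1 -1;0 0 0 0 0 1 -1;0 0 0 0 0 1 -1;0 0 0 0 0 1 -1;0 0 0 0 0 1 -1;0 0 0 0 0 1 -1;0 0 0 0 0 1 -1;0 0 0 0 0 1 -1;0 0 0 0 0 1 -1'
python3 -m crank '0 0 0 0 0 1 -1;0 0 0 0 0 1 -1;0 0 0 0 0 1 -1;0 0 0 0 0 1 -1;0 0 0 0 0 1 -1;0 0 0 0 0 1 -1;0 0 0 0 0 1 -1;0 0 0 0 0 1 -1;0 0 0 0 0 1 -1;0 0 0 0 0 0 -1;0 0 0 0 0 0 -1'
python3 - <<'E'
from h import *
go([.503,.179,.134],down(106.9))
im=bot.capture('top');cv2.imwrite('pics/top1.png',cv2.resize(im[150:290,190:330,::-1],None,fx=4,fy=4,interpolation=cv2.INTER_CUBIC))
im=bot.capture('scene');cv2.imwrite('pics/scene1.png',cv2.resize(im[140:250,320:440,::-1],None,fx=5,fy=5,interpolation=cv2.INTER_CUBIC))
a=cv2.imread('pics/top1.png');b=cv2.imread('pics/scene1.png')
h=max(a.shape[0],b.shape[0]);k=np.zeros((h,a.shape[1]+b.shape[1],3),np.uint8);k[:a.shape[0],:a.shape[1]]=a;k[:b.shape[0],a.shape[1]:]=b
cv2.imwrite('pics/both1.png',cv2.resize(k,None,fx=.68,fy=.68))
E
```

```text
t: 7.58
eef_pos: [0.5025, 0.1798, 0.1342]
tool_rot: [-0.0, -0.249, 0.968, 0.001]
contact_force: [-4.3, 7.9, 3.0]
grip_width: 0.179
gripper_force: 25.0
t: 8.58
eef_pos: [0.5025, 0.1797, 0.1342]
tool_rot: [-0.001, 0.245, 0.97, 0.001]
contact_force: [-3.3, 6.7, 2.8]
grip_width: 0.182
gripper_force: 25.0
t: 9.5
eef_pos: [0.5024, 0.1797, 0.1342]
tool_rot: [-0.001, 0.596, 0.803, 0.001]
contact_force: [-4.2, 7.6, 2.0]
grip_width: 0.179
gripper_force: 25.0
t 9.5 pos [0.5024 0.1797 0.1342] xyaw 106.86636009468407 q [ 0.1227  0.4609  1.6297  0.0027  1.0518 -0.173 ] F [-4.2  7.6  2. ] w 0.179 25.0
shift [-0.0207  0.0083  0.0057] turn [-0.0044 -0.0277 -0.0067]
shift if turned first [-0.0207  0.0082  0.0058]
```

View pics/both1.png

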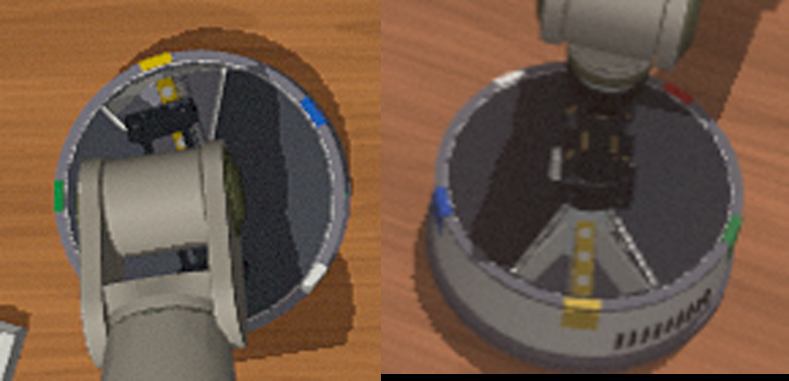

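```bash

python3 -m crank '0 0 0 0 0 0 -.14;0 0 0 0 0 0 -.14;0 0 0 0 0 0 -.14;0 0 -.4 0 0 0 -.14;0 0 -.7 0 0 0 -.14;0 0 -.7 0 0 1 -.14;0 0 0 0 0 1 -.14;0 0 0 0 0 1 -.14;0 0 0 0 0 1 -.14;0 0 0 0 0 1 -.14;0 0 0 0 0 1 -.14;0 0 0 0 0 1 -.14' | tail -2
python3 -m crank '0 0 0 0 0 1 -.14;0 0 0 0 0 1 -.14;0 0 0 0 0 1 -.14;0 0 0 0 0 1 -.14;0 0 0 0 0 1 -.14;0 0 0 0 0 1 -.14;0 0 0 0 0 1 -.14;0 0 0 0 0 1 -.14;0 0 0 0 0 1 -.14;0 0 0 0 0 1 -.14;0 0 0 0 0 1 -.14;0 0 0 0 0 0 -.14'
python3 - <<'E'
from h import *
im=bot.capture('scene')[:,:,::-1];cv2.imwrite('pics/scene2.png',im)
p=proj('scene',[[.5864,.2056,.1]])[0];print(p)
m=cv2.inRange(cv2.cvtColor(im,cv2.COLOR_BGR2HSV),(20,120,80),(35,255,255))
yy,xx=np.nonzero(m);k=(np.hypot(xx-p[0],yy-p[1])<22)&(yy<p[1]+18)
n,l,st,ce=cv2.connectedComponentsWithStats(m);print([(st[i].tolist(),ce[i].round(1).tolist()) for i in range(1,n) if st[i][4]>8 and abs(ce[i][0]-p[0])<40 and abs(ce[i][1]-p[1])<40])
for i in range(1,n):
    if st[i][4]>30 and np.hypot(*(ce[i]-p))<15: print(unproj('scene',ce[i],.1))
print(bot.place_of('scene','pack_yellow'))
E0=np.array(C['scene']['extrinsics'])
for d in bot.place_of('scene','pack_yellow')[:2]: print(d['p'],E0[:3,:3].T@(np.array(d['at'])-E0[:3,3]))
bot.capture('top');E1=np.array(C['top']['extrinsics'])
for d in bot.place_of('top','pack_yellow')[:2]: print(d['p'],E1[:3,:3].T@(np.array(d['at'])-E1[:3,3]))
go([.5864,.2056,.2],down(16.9))
E
```

```text
grip_width: 0.432
gripper_force: 0.0
t: 11.6
eef_pos: [0.5032, 0.1783, 0.206]
tool_rot: [0.0, 0.989, 0.145, -0.0]
contact_force: [-0.8, -0.0, 0.0]
grip_width: 0.428
gripper_force: 0.0
[379.828  214.6314]
[([378, 205, 5, 3, 10], [379.6, 205.7]), ([377, 209, 5, 5, 18], [379.3, 211.4]), ([377, 216, 5, 6, 23], [378.9, 218.4]), ([376, 223, 6, 4, 17], [378.7, 224.9]), ([374, 228, 11, 9, 81], [378.6, 231.6])]
[{'at': [0.1921, 0.1261, 1.6796], 'p': 0.51}]
0.51 [0.5843 0.2038 0.0129]
0.57 [0.5833 0.2047 0.0101]
t 11.85 pos [0.5031 0.1784 0.206 ] xyaw 16.988750408340607 q [ 0.1212  0.3773  1.5477 -0.      1.2166  1.3955] F [ 0.1  0.5 -0.1] w 0.431 0.0
shift [ 2.19   -0.041   0.1497] turn [-0.      0.0004  0.0178]
shift if turned first [ 2.1899 -0.0443  0.1498]
```

```bash

python3 -m crank '.72 0 0 0 0 0 -.14;.72 -.02 0 0 0 0 -.14;.72 0 0 0 0 0 -.14;0 0 .5 0 0 0 -.14;0 0 .8 0 0 0 -.14;0 0 .8 0 0 0 -.14;0 0 .6 0 0 0 -.14;0 0 .3 0 0 0 -.14;0 0 0 0 0 0 -.14;0 0 0 0 0 0 -.5' 25
python3 -m crank '0 0 0 0 0 0 -1;0 0 0 0 0 0 -1;0 0 0 0 0 0 -1;0 0 0 0 0 0 -1;0 0 0 0 0 0 -1' 25
python3 -c "
from h import *
go([.5855,.2045,.085],down(16.9))"
```

```text
t: 12.68
eef_pos: [0.5859, 0.2044, 0.0868]
tool_rot: [0.0, 0.989, 0.147, 0.0]
contact_force: [-0.5, 0.3, 0.2]
grip_width: 0.378
gripper_force: 0.0
t: 13.1
eef_pos: [0.5863, 0.2046, 0.0877]
tool_rot: [-0.0, 0.989, 0.147, 0.002]
contact_force: [-0.9, 0.7, 6.7]
grip_width: 0.202
gripper_force: 24.9
t 13.1 pos [0.5863 0.2046 0.0877] xyaw 16.904739443473872 q [0.1473 0.6875 1.3806 0.0001 1.0705 1.423 ] F [-0.9  0.7  6.7] w 0.202 24.9
shift [-0.0196 -0.0042  0.0677] turn [ 0.0045 -0.0342  0.0009]
shift if turned first [-0.0194 -0.0041  0.0678]
```

```bash
cat >> h.py <<'E'
RY=166.; CORNER=np.array([.5955,-.180,.018])
def slot(y,h,off=0,up=0):
    rx=np.array([np.cos(np.radians(RY)),np.sin(np.radians(RY)),0]);Z=np.array([0,0,1.])
    bx=np.cos(.35)*rx+np.sin(.35)*Z;bz=np.cos(.35)*Z-np.sin(.35)*rx;by=np.cross(bz,bx)
    return CORNER+(.009+off)*bx+y*by+(h+up)*bz, R.from_matrix(np.c_[-by,-bx,-bz])
E
python3 -m crank '0 0 -.1 0 0 0 -1;0 0 -.2 0 0 0 -1;0 0 -.4 0 0 0 -1;0 0 -.6 0 0 0 -1;0 0 -.8 0 0 0 -1;0 0 -.8 0 0 0 -1;0 0 -.8 0 0 0 -1;0 0 -.4 0 0 0 -1;0 0 0 0 0 0 -1' 25
python3 - <<'E'
from h import *
im=bot.capture('scene')[:,:,::-1];cv2.imwrite('pics/lift1.png',cv2.resize(im[60:260,220:460],None,fx=3,fy=3,interpolation=cv2.INTER_CUBIC))
P,Q=slot(.055,.0777,.015,.07);print(P)
go(P,Q)
go(P,down(76))
E
```

```text
t: 13.85
eef_pos: [0.5865, 0.2046, 0.2547]
tool_rot: [0.0, 0.989, 0.147, 0.004]
contact_force: [-0.1, 0.2, -1.9]
grip_width: 0.202
gripper_force: 24.9
[ 0.6095 -0.2402  0.165 ]
t 13.9 pos [0.5858 0.2044 0.2516] xyaw 16.89373566344081 q [ 0.1472  0.53    1.1947 -0.      1.4137  1.4231] F [ 0.5  0.4 -2.2] w 0.205 24.9
shift [-2.6705 10.8058  2.1633] turn [  3.6708  -2.098  -11.6913]
shift if turned first [-10.6412   3.8081   0.9164]
t 13.9 pos [0.5858 0.2044 0.2516] xyaw 16.89373566344081 q [ 0.1472  0.53    1.1947 -0.      1.4137  1.4231] F [ 0.5  0.4 -2.2] w 0.205 24.9
shift [-2.6705 10.8058  2.1633] turn [  0.0237  -0.0302 -11.8213]
shift if turned first [-10.6412   3.263    2.1666]
```

View pics/lift1.png

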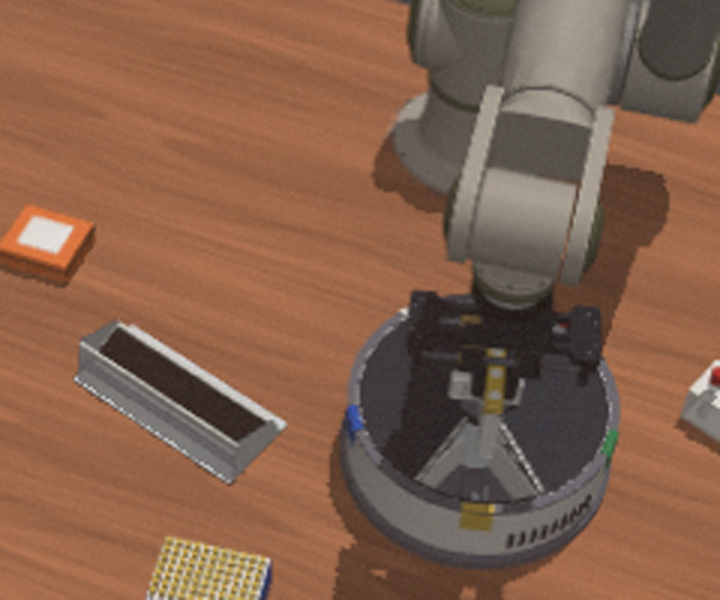

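The pack is held upright at crop (490,390). The empty compartment and the rack are both clear.

```bash

python3 -m crank '-.1 .4 0 0 0 0 -1;-.15 .7 0 0 0 0 -1;-.21 .85 0 0 0 0 -1;-.21 .85 0 0 0 0 -1;-.21 .85 0 0 0 0 -1;-.21 .85 0 0 0 0 -1;-.21 .85 0 0 0 0 -1;-.21 .85 0 0 0 0 -1;-.21 .85 0 0 0 0 -1;-.21 .85 0 0 0 0 -1;-.21 .85 0 0 0 0 -1;-.21 .85 0 0 0 0 -1' |tail -1
python3 -m crank '-.2 .8 0 0 0 0 -1;-.12 .4 0 0 0 0 -1;0 0 0 0 0 -.8 -1;0 0 0 0 0 -1 -1;0 0 0 0 0 -1 -1;0 0 0 0 0 -1 -1;0 0 0 0 0 -1 -1;0 0 0 0 0 -1 -1;0 0 0 0 0 -1 -1;0 0 0 0 0 -1 -1;0 0 0 0 0 -1 -1;0 0 0 0 0 -1 -1' |tail -1
python3 -m crank '0 0 0 0 0 -1 -1;0 0 0 0 0 -1 -1;0 0 0 .5 0 0 -1;0 0 0 .8 0 0 -1;0 0 0 .8 0 0 -1;0 0 0 .8 0 0 -1;0 0 0 .7 0 0 -1;0 0 0 .4 0 0 -1;0 0 0 0 0 0 -1'
python3 - <<'E'
from h import *
P,Q=slot(.055,.0777,.015,.07);print(P)
go(P,Q)
E
```

```text
gripper_force: 24.9
gripper_force: 24.9
t: 16.65
eef_pos: [0.6092, -0.2394, 0.2472]
tool_rot: [-0.139, 0.776, 0.606, -0.108]
contact_force: [0.7, 0.0, -1.4]
grip_width: 0.205
gripper_force: 24.9
[ 0.6095 -0.2402  0.165 ]
t 16.65 pos [ 0.6092 -0.2394  0.2472] xyaw 75.94205280773764 q [-0.5202  0.8372  0.7192 -0.0993  1.9256 -0.2935] F [ 0.7  0.  -1.4] w 0.205 24.9
shift [-0.019   0.7238  1.9235] turn [-0.0466 -0.0175 -0.0059]
shift if turned first [-0.0164  0.716   1.9265]
```

```bash

python3 -m crank '0 .3 .4 0 0 0 -1;0 .42 .8 0 0 0 -1;0 0 .72 0 0 0 -1;0 0 .6 0 0 0 -1;0 .1 .5 0 0 0 -1;0 .1 .3 0 0 0 -1;0 0 .1 0 0 0 -1;0 0 0 0 0 0 -1'
python3 - <<'E'
from h import *
P,Q=slot(.055,.0777);go(P,Q)
ims=[]
for c,(x,y,w,h,k) in {'top':(325,155,115,80,3.4),'scene':(225,130,110,95,3.5)}.items():
    im=bot.capture(c)[:,:,::-1];cv2.imwrite(f'pics/{c}3.png',im)
    ims.append(cv2.resize(im[y:y+h,x:x+w],(390,int(390*h/w)),interpolation=cv2.INTER_CUBIC))
    E=np.array(C[c]['extrinsics'])
    for q in('pack_yellow','backrest','rack'):
        for d in bot.place_of(c,q)[:1]: print(c,q,d['p'],E[:3,:3].T@(np.array(d['at'])-E[:3,3]))
H=max(i.shape[0] for i in ims);cv2.imwrite('pics/both3.png',np.hstack([np.pad(i,((0,H-i.shape[0]),(0,0),(0,0))) for i in ims]))
print(slot(.055,0,.005,.01)[0])
E
```

```text
t: 17.32
eef_pos: [0.5968, -0.2368, 0.1083]
tool_rot: [-0.137, 0.776, 0.606, -0.107]
contact_force: [-1.2, -0.4, -1.1]
grip_width: 0.208
gripper_force: 24.9
t 17.3167 pos [ 0.5968 -0.2368  0.1083] xyaw 75.89944708244121 q [-0.5258  0.8924  0.9749 -0.0944  1.6114 -0.2675] F [-1.2 -0.4 -1.1] w 0.208 24.9
shift [-0.0056  0.1962  0.3065] turn [ 0.0021 -0.0115 -0.0172]
shift if turned first [-0.0056  0.1962  0.3065]
top pack_yellow 0.46 [0.5877 0.2068 0.1109]
top backrest 0.83 [ 0.5952 -0.1806  0.0169]
top rack 0.77 [ 0.5806 -0.1771  0.0014]
scene pack_yellow 0.62 [0.4156 0.209  0.1121]
scene backrest 0.75 [0.5912 0.2047 0.1078]
scene rack 0.73 [ 0.5803 -0.1747  0.0007]
[ 0.5728 -0.231   0.0322]
```

View pics/both3.png

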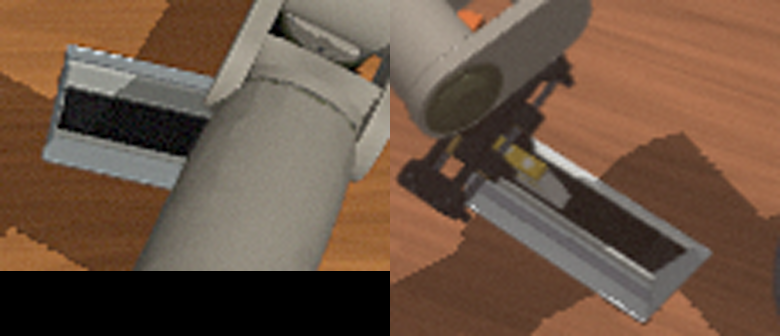

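The scene view shows the yellow pack hanging in the rack's trough at crop (540,170), aligned. Now I'll lower it to contact.

```bash

python3 -m crank '0 0 .1 0 0 0 -1;0 0 .1 0 0 0 -1;0 0 0 0 0 0 -1' | sed -n 2,4p
python3 -m crank '0 0 .05 0 0 0 -1;0 0 0 0 0 0 -1' | sed -n 2,4p
python3 -m crank '0 0 .05 0 0 0 -1;0 0 0 0 0 0 -1' | sed -n 2,4p
python3 -c "
from h import *
P,Q=slot(.055,.0777);go(P,Q);p,r,s=now();print('tool F',r.inv().apply(s['contact_force']))"
```

```text
eef_pos: [0.5938, -0.2362, 0.1003]
tool_rot: [-0.138, 0.776, 0.605, -0.107]
contact_force: [0.5, -0.3, -1.3]
eef_pos: [0.5935, -0.2361, 0.0991]
tool_rot: [-0.137, 0.777, 0.606, -0.107]
contact_force: [-0.4, 0.5, -1.2]
eef_pos: [0.5929, -0.236, 0.0973]
tool_rot: [-0.137, 0.777, 0.606, -0.107]
contact_force: [0.8, -0.0, -1.3]
t 18.3 pos [ 0.5929 -0.236   0.0973] xyaw 75.89290266541332 q [-0.5276  0.8939  1.0018 -0.0951  1.5825 -0.2663] F [ 0.8 -0.  -1.3] w 0.203 24.9
shift [-0.0002  0.1953  0.0145] turn [ 0.0072 -0.0086 -0.0197]
shift if turned first [-0.0005  0.1953  0.0144]
tool F [0.1818 1.1508 0.9877]
```

No contact yet. I'll move toward the backrest first, then down.

```bash

python3 -m crank '0 .07 0 0 0 0 -1;0 .07 0 0 0 0 -1;0 0 0 0 0 0 -1' | sed -n 2,4p
python3 -m crank '0 0 .04 0 0 0 -1;0 0 0 0 0 0 -1' | sed -n 2,4p
python3 -m crank '0 0 .04 0 0 0 -1;0 0 0 0 0 0 -1' | sed -n 2,4p
python3 -c "
from h import *
P,Q=slot(.055,.0777);go(P,Q);p,r,s=now();print('tool F',r.inv().apply(s['contact_force']))"
```

```text
eef_pos: [0.5985, -0.2374, 0.0954]
tool_rot: [-0.137, 0.777, 0.606, -0.107]
contact_force: [-0.8, 0.1, -1.4]
eef_pos: [0.598, -0.2375, 0.0948]
tool_rot: [-0.136, 0.777, 0.606, -0.106]
contact_force: [1.6, -1.5, 1.7]
eef_pos: [0.5979, -0.2375, 0.0948]
tool_rot: [-0.135, 0.777, 0.606, -0.106]
contact_force: [1.3, -0.7, 9.2]
t 18.8833 pos [ 0.5979 -0.2375  0.0948] xyaw 75.89372726730392 q [-0.5258  0.9065  0.9834 -0.0946  1.5842 -0.2648] F [ 1.3 -0.7  9.2] w 0.201 24.9
shift [0.0061 0.0511 0.0001] turn [ 0.0538  0.0051 -0.0244]
shift if turned first [ 0.0059  0.0511 -0.0001]
tool F [-0.3729 -1.7473 -9.1346]
```

```bash

python3 -m crank '0 0 -.04 0 0 0 -1;0 .05 0 0 0 0 -1;0 0 0 0 0 0 -1' | sed -n 2,4p
python3 -m crank '0 .03 0 0 0 0 -1;0 0 0 0 0 0 -1' | sed -n 2,4p
python3 -c "
from h import *
P,Q=slot(.055,.0777);go(P,Q);p,r,s=now();print('tool F',r.inv().apply(s['contact_force']))"
```

```text
eef_pos: [0.5997, -0.2379, 0.0942]
tool_rot: [-0.137, 0.777, 0.606, -0.107]
contact_force: [-0.6, -1.1, 6.2]
eef_pos: [0.6002, -0.238, 0.094]
tool_rot: [-0.138, 0.777, 0.605, -0.107]
contact_force: [-3.7, 1.4, 8.2]
t 19.3 pos [ 0.6002 -0.238   0.094 ] xyaw 75.87966035963119 q [-0.5246  0.9162  0.968  -0.095   1.5957 -0.2643] F [-3.7  1.4  8.2] w 0.203 25.0
shift [ 0.0045 -0.0094  0.0006] turn [-0.0106 -0.0036 -0.0243]
shift if turned first [ 0.0045 -0.0094  0.0006]
tool F [ 0.401  -6.5106 -6.3295]
```

```bash

python3 -m crank '0 0 0 0 0 0 -.5;0 0 0 0 0 0 -.4;0 0 0 0 0 0 -.3;0 0 0 0 0 0 -.3;0 0 0 0 0 0 -.3;0 0 -.2 0 0 0 -.3;0 0 -.4 0 0 0 -.3;0 0 -.7 0 0 0 -.3;0 0 -.8 0 0 0 -.3;0 0 -.8 0 0 0 -.3;0 0 -.8 0 0 0 -.3;0 0 0 0 0 0 -.3' 
python3 - <<'E'
from h import *
go([.5025,.1797,.206],down(106.9))
for c in('top','scene'):
    im=bot.capture(c)[:,:,::-1];cv2.imwrite(f'pics/{c}4.png',im)
im=cv2.imread('pics/scene4.png')
cv2.imwrite('pics/rack4.png',cv2.resize(im[120:235,220:340],None,fx=4,fy=4,interpolation=cv2.INTER_CUBIC))
E
```

```text
t: 20.3
eef_pos: [0.6517, -0.251, 0.2395]
tool_rot: [-0.131, 0.778, 0.606, -0.104]
contact_force: [-0.0, 0.4, 1.1]
grip_width: 0.349
gripper_force: 0.0
t 20.3 pos [ 0.6517 -0.251   0.2395] xyaw 75.90647416025502 q [-0.5058  0.9833  0.4623 -0.0976  2.0193 -0.2873] F [-0.   0.4  1.1] w 0.349 0.0
shift [ 9.538  -5.6245  2.8203] turn [-3.7704 -1.0059 -6.1459]
shift if turned first [11.3872 -0.4392  0.8371]
```

View pics/rack4.png

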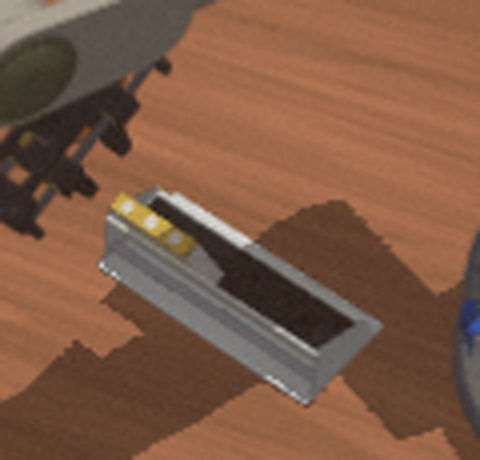

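The scene crop shows the yellow pack standing parallel in the rack at (155,225). Back to the cover.

```bash

python3 -m crank '0 0 0 -.8 0 0 -.2;0 0 0 -.8 0 0 0;0 0 0 -.8 0 0 0;0 0 0 -.8 0 0 0;0 0 0 -.81 0 0 0;0 0 0 0 0 -.9 0;0 0 0 0 0 -.9 0;0 0 0 0 0 -.9 0;0 0 0 0 0 -.9 0;0 0 0 0 0 -.9 0;0 0 0 0 0 -.9 0;0 0 0 0 0 -.8 0' |tail -1
python3 -m crank '.87 -.03 0 0 0 0 0;.95 -.04 0 0 0 0 0;.95 -.04 0 0 0 0 0;.95 -.04 0 0 0 0 0;.95 -.04 0 0 0 0 0;.95 -.04 0 0 0 0 0;.95 -.04 0 0 0 0 0;.95 -.04 0 0 0 0 0;.95 -.04 0 0 0 0 0;.95 -.04 0 0 0 0 0;.95 -.04 0 0 0 0 0;.9 -.03 0 0 0 0 0' |tail -1
python3 -m crank '.1 0 .4 0 0 0 0;0 0 .4 0 0 0 0;0 0 0 0 0 0 0' |tail -1
python3 -c "
from h import *
go([.5025,.1797,.134],down(106.9))"
```

```text
gripper_force: 0.0
gripper_force: 0.0
gripper_force: 0.0
t 22.65 pos [0.4971 0.1798 0.1961] xyaw 106.95815437804691 q [ 0.1254  0.3798  1.5719 -0.0004  1.1967 -0.1704] F [ 0.3 -0.6 -0.4] w 0.503 0.0
shift [-0.0431  0.1388  1.5511] turn [-0.0772 -0.009   0.0117]
shift if turned first [-0.0417  0.1284  1.5521]
```

```bash

python3 -m crank '-.04 .13 0 -.077 0 0 0;0 0 .7 0 0 0 0;0 0 .6 0 0 0 0;0 0 .25 0 0 0 0;0 0 0 0 0 0 -.6;0 0 0 0 0 0 -1;0 0 0 0 0 0 -1;0 0 0 0 0 0 -1;0 0 0 0 0 0 -1;0 0 0 0 0 0 -1' 25
python3 -m crank '0 0 0 0 0 .4 -1;0 0 0 0 0 .8 -1;0 0 0 0 0 1 -1;0 0 0 0 0 1 -1;0 0 0 0 0 1 -1;0 0 0 0 0 1 -1;0 0 0 0 0 1 -1;0 0 0 0 0 1 -1;0 0 0 0 0 1 -1;0 0 0 0 0 1 -1;0 0 0 0 0 1 -1;0 0 0 0 0 1 -1' |tail -1
python3 -m crank '0 0 0 0 0 1 -1;0 0 0 0 0 1 -1;0 0 0 0 0 .8 -1;0 0 0 0 0 .4 -1;0 0 0 0 0 0 -1;0 0 0 0 0 0 -1'
python3 -c "
from h import *
go([.5025,.1797,.134],down(34.9))"
```

```text
t: 23.48
eef_pos: [0.5029, 0.1786, 0.1392]
tool_rot: [0.0, 0.595, 0.804, -0.001]
contact_force: [-21.6, -9.5, 16.6]
grip_width: 0.181
gripper_force: 25.0
gripper_force: 25.0
t: 24.98
eef_pos: [0.5015, 0.1792, 0.1391]
tool_rot: [-0.0, 0.954, 0.3, -0.002]
contact_force: [-28.9, -7.3, 20.0]
grip_width: 0.177
gripper_force: 25.0
t 24.9833 pos [0.5015 0.1792 0.1391] xyaw 34.937395624073055 q [ 0.123   0.4542  1.6254 -0.      1.0663  1.0841] F [-28.9  -7.3  20. ] w 0.177 25.0
shift [0.0277 0.0036 0.1282] turn [-0.0229  0.0438  0.0074]
shift if turned first [0.0272 0.0033 0.1283]
```

```bash

python3 -m crank '0 0 0 0 0 0 -.14;0 0 0 0 0 0 -.14;0 0 0 0 0 0 -.14;0 0 -.4 0 0 0 -.14;0 0 -.7 0 0 0 -.14;0 0 -.7 0 0 1 -.14;0 0 0 0 0 1 -.14;0 0 0 0 0 1 -.14;0 0 0 0 0 1 -.14;0 0 0 0 0 1 -.14;0 0 0 0 0 1 -.14;0 0 0 0 0 1 -.14' | tail -2
python3 -m crank '0 0 0 0 0 1 -.14;0 0 0 0 0 1 -.14;0 0 0 0 0 1 -.14;0 0 0 0 0 1 -.14;0 0 0 0 0 1 -.14;0 0 0 0 0 1 -.14;0 0 0 0 0 1 -.14;0 0 0 0 0 1 -.14;0 0 0 0 0 1 -.14;0 0 0 0 0 1 -.14;0 0 0 0 0 1 -.14;0 0 0 0 0 0 -.14'
python3 - <<'E'
from h import *
ims=[]
for c,(x,y,w,h) in {'top':(205,160,115,120),'scene':(325,145,115,110)}.items():
    im=bot.capture(c)[:,:,::-1];cv2.imwrite(f'pics/{c}5.png',im)
    ims.append(cv2.resize(im[y:y+h,x:x+w],(390,int(390*h/w)),interpolation=cv2.INTER_CUBIC))
    E=np.array(C[c]['extrinsics'])
    for q in('pack_blue','window','pack_yellow'):
        for d in bot.place_of(c,q)[:2]: print(c,q,d['p'],E[:3,:3].T@(np.array(d['at'])-E[:3,3]))
H=max(i.shape[0] for i in ims);cv2.imwrite('pics/both5.png',np.hstack([np.pad(i,((0,H-i.shape[0]),(0,0),(0,0))) for i in ims]))
go([.5525,.1078,.085],down(-55.1))
E
```

```text
grip_width: 0.429
gripper_force: 0.0
t: 26.98
eef_pos: [0.5056, 0.1795, 0.2103]
tool_rot: [-0.003, 0.886, -0.464, 0.003]
contact_force: [-0.9, 0.3, -0.3]
grip_width: 0.43
gripper_force: 0.0
top pack_blue 0.67 [0.5551 0.1054 0.0101]
top window 0.81 [0.558  0.1036 0.1094]
top pack_yellow 0.93 [ 0.5712 -0.2297  0.0219]
scene pack_blue 0.69 [0.557  0.1062 0.0102]
scene window 0.79 [0.5574 0.1078 0.1075]
scene pack_yellow 0.7 [ 0.5726 -0.2319  0.0221]
t 27.3833 pos [0.5053 0.1795 0.2099] xyaw -55.061195727554605 q [0.1224 0.3749 1.5403 0.001  1.219  2.6539] F [-0.1 -0.   0.2] w 0.426 0.0
shift [2.138  0.0811 3.129 ] turn [-0.0804 -0.031   0.0079]
shift if turned first [2.1465 0.0577 3.1237]
```

View pics/both5.png

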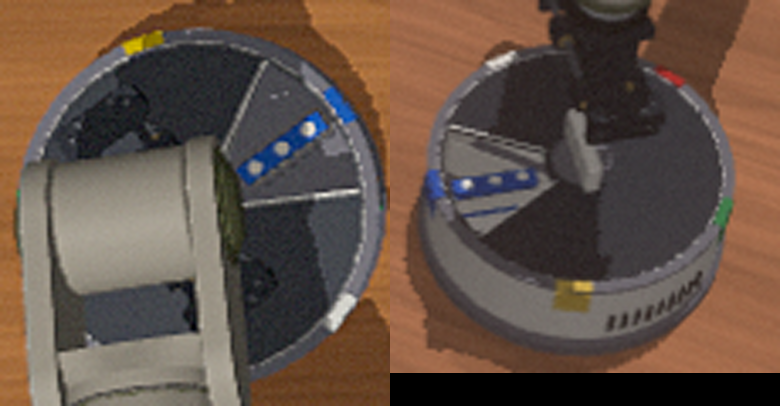

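The blue pack shows in the window: top crop (285,148), window edges (240,130)-(267,62) and (250,205)-(355,190). I'll measure the pack and the window.

```bash
python3 - <<'E'
from h import *
c=np.array([.5022,.1797])
for cam,box in(('top',(275,190,303,215)),('scene',(341,192,369,205))):
    im=cv2.imread(f'pics/{cam}5.png');m=cv2.inRange(cv2.cvtColor(im,cv2.COLOR_BGR2HSV),(105,110,60),(130,255,255))
    k=np.zeros_like(m);k[box[1]:box[3],box[0]:box[2]]=m[box[1]:box[3],box[0]:box[2]]
    n,l,st,ce=cv2.connectedComponentsWithStats(k)
    yy,xx=np.nonzero(k);pts=np.c_[xx,yy].astype(np.float32)
    r=cv2.minAreaRect(pts);print(cam,len(xx),[(s.tolist(),x.round(1)) for s,x in zip(st[1:],ce[1:])],r[0],r[1],unproj(cam,r[0],.1))
t=lambda x,y:unproj('top',np.array([x,y])/(390/115)+[205,160]-.35,.109)
for a in((267,62),(355,190)): q=t(*a)-c;print(np.degrees(np.arctan2(q[1],q[0])))
E
```

```text
top 138 [([302, 190, 1, 1, 1], array([302., 190.])), ([275, 193, 27, 22, 137], array([287.7, 203.2]))] (289.64593505859375, 202.07568359375) (6.763974189758301, 34.18748092651367) [0.5568 0.1013]
scene 89 [([343, 195, 25, 9, 89], array([355. , 199.1]))] (355.1216125488281, 198.729736328125) (5.096368789672852, 24.00225257873535) [0.5589 0.1075]
-26.572243573497865
-84.20683967241561
```

```bash

python3 -m crank '.72 0 0 -.08 0 0 -.14;.73 .04 0 0 0 0 -.14;.73 0 0 0 0 0 -.14;0 0 .5 0 0 0 -.14;0 0 .8 0 0 0 -.14;0 0 .8 0 0 0 -.14;0 0 .6 0 0 0 -.14;0 0 .35 0 0 0 -.14;0 0 0 0 0 0 -.14;0 0 0 0 0 0 -.14' 25
python3 -c "
from h import *
go([.554,.107,.085],down(-55.1))"
```

```text
t: 28.22
eef_pos: [0.554, 0.1068, 0.0882]
tool_rot: [0.001, 0.887, -0.462, 0.001]
contact_force: [0.4, -0.0, -0.1]
grip_width: 0.431
gripper_force: 0.0
t 28.2167 pos [0.554  0.1068 0.0882] xyaw -55.08979174822364 q [-0.0163  0.5819  1.5702 -0.0026  0.9885  2.5175] F [ 0.4 -0.  -0.1] w 0.431 0.0
shift [-0.0052 -0.0021  0.0804] turn [ 0.0058 -0.027   0.002 ]
shift if turned first [-0.005  -0.0021  0.0804]
```

```bash

python3 -m crank '0 0 0 0 0 0 -.6;0 0 0 0 0 0 -1;0 0 0 0 0 0 -1;0 0 0 0 0 0 -1;0 0 0 0 0 0 -1;0 0 0 0 0 0 -1' 25
python3 -m crank '0 0 -.1 0 0 0 -1;0 0 -.2 0 0 0 -1;0 0 -.4 0 0 0 -1;0 0 -.6 0 0 0 -1;0 0 -.8 0 0 0 -1;0 0 -.8 0 0 0 -1;0 0 -.8 0 0 0 -1;0 0 -.4 0 0 0 -1;0 0 0 0 0 0 -1' 25
python3 - <<'E'
from h import *
P,Q=slot(-.055,.0777,.015,.07);print(P)
go(P,down(-55.1))
go(P,down(76))
E
```

```text
t: 28.72
eef_pos: [0.5544, 0.1067, 0.0892]
tool_rot: [0.0, 0.887, -0.463, 0.002]
contact_force: [-1.0, -0.9, 5.9]
grip_width: 0.2
gripper_force: 24.9
t: 29.47
eef_pos: [0.5548, 0.1072, 0.2564]
tool_rot: [-0.001, 0.887, -0.463, 0.004]
contact_force: [0.3, 0.7, -1.9]
grip_width: 0.203
gripper_force: 24.9
[ 0.6361 -0.1334  0.165 ]
t 29.4667 pos [0.5548 0.1072 0.2564] xyaw -55.099833759287904 q [-0.0154  0.3983  1.3812 -0.0022  1.3532  2.5175] F [ 0.3  0.7 -1.9] w 0.203 24.9
shift [6.0817 1.789  2.3187] turn [-0.0675 -0.0796  0.0003]
shift if turned first [6.0977 1.7753 2.2868]
t 29.4667 pos [0.5548 0.1072 0.2564] xyaw -55.099833759287904 q [-0.0154  0.3983  1.3812 -0.0022  1.3532  2.5175] F [ 0.3  0.7 -1.9] w 0.203 24.9
shift [6.0817 1.789  2.3187] turn [  0.056   -0.1186 -26.2195]
shift if turned first [-5.3463  3.428   2.2868]
```

```bash

python3 -m crank '.5 .15 0 0 0 -.3 -1;.7 .2 0 0 0 0 -1;.85 .25 0 0 0 0 -1;.85 .25 0 0 0 0 -1;.85 .25 0 0 0 0 -1;.85 .25 0 0 0 0 -1;.8 .24 0 0 0 0 -1;.68 .2 0 0 0 0 -1;0 0 0 0 0 -.6 -1;0 0 0 0 0 -.9 -1;0 0 0 0 0 -1 -1;0 0 0 0 0 -1 -1' |tail -1
python3 -m crank '0 0 0 0 0 -1 -1;0 0 0 0 0 -1 -1;0 0 0 0 0 -1 -1;0 0 0 0 0 -1 -1;0 0 0 0 0 -1 -1;0 0 0 0 0 -1 -1;0 0 0 0 0 -1 -1;0 0 0 0 0 -1 -1;0 0 0 0 0 -1 -1;0 0 0 0 0 -1 -1;0 0 0 0 0 -1 -1;0 0 0 0 0 -1 -1' |tail -1
python3 -m crank '0 0 0 0 0 -1 -1;0 0 0 0 0 -1 -1;0 0 0 0 0 -1 -1;0 0 0 0 0 -1 -1;0 0 0 0 0 -1 -1;0 0 0 0 0 -1 -1;0 0 0 0 0 -1 -1;0 0 0 0 0 -1 -1;0 0 0 0 0 -1 -1;0 0 0 0 0 -1 -1;0 0 0 0 0 -.4 -1;0 0 0 0 0 0 -1' |tail -1
python3 -m crank '0 0 0 .5 0 0 -1;0 0 0 .8 0 0 -1;0 0 0 .8 0 0 -1;0 0 0 .8 0 0 -1;0 0 0 .7 0 0 -1;0 0 0 .4 0 0 -1;0 0 0 0 0 0 -1'
python3 - <<'E'
from h import *
P,Q=slot(-.055,.0792,.015,.07);print(P)
go(P,Q)
E
```

```text
gripper_force: 24.9
gripper_force: 24.9
gripper_force: 24.9
t: 33.05
eef_pos: [0.6402, -0.1314, 0.2504]
tool_rot: [-0.137, 0.777, 0.605, -0.108]
contact_force: [0.7, 0.8, -3.2]
grip_width: 0.203
gripper_force: 24.9
[ 0.6366 -0.1336  0.1664]
t 33.05 pos [ 0.6402 -0.1314  0.2504] xyaw 75.81395291090739 q [-0.3663  0.8328  0.7187 -0.0455  1.9385 -0.1273] F [ 0.7  0.8 -3.2] w 0.203 24.9
shift [-0.0696  0.6529  1.997 ] turn [-0.0133  0.0073 -0.0423]
shift if turned first [-0.0733  0.6503  1.9977]
```

```bash

python3 -m crank '-.07 .3 .4 0 0 -.04 -1;0 .35 .8 0 0 0 -1;0 0 .8 0 0 0 -1;0 0 .6 0 0 0 -1;0 .1 .5 0 0 0 -1;0 .1 .3 0 0 0 -1;0 0 .1 0 0 0 -1;0 0 0 0 0 0 -1' |sed -n 2,4p
python3 -m crank '0 0 .1 0 0 0 -1;0 .05 .08 0 0 0 -1;0 .05 0 0 0 0 -1;0 0 0 0 0 0 -1' | sed -n 2,4p
python3 -c "
from h import *
P,Q=slot(-.055,.0792);go(P,Q);p,r,s=now();print('tool F',r.inv().apply(s['contact_force']))"
```

```text
eef_pos: [0.6238, -0.1303, 0.1092]
tool_rot: [-0.136, 0.776, 0.607, -0.107]
contact_force: [0.3, 0.6, -1.2]
eef_pos: [0.6257, -0.1308, 0.1017]
tool_rot: [-0.135, 0.776, 0.607, -0.106]
contact_force: [-0.3, -0.3, -2.7]
t 34.05 pos [ 0.6257 -0.1308  0.1017] xyaw 76.07596750105154 q [-0.3728  0.8914  0.9941 -0.0446  1.5996 -0.1232] F [-0.3 -0.3 -2.7] w 0.204 24.9
shift [-0.0011  0.0835  0.134 ] turn [0.0425 0.013  0.0114]
shift if turned first [-0.0012  0.084   0.1337]
tool F [-0.3584  0.7287  2.5693]
```

```bash

python3 -m crank '0 0 .08 .04 0 0 -1;0 0 0 0 0 0 -1' | sed -n 2,4p
python3 -m crank '0 .05 .04 0 0 0 -1;0 0 0 0 0 0 -1' | sed -n 2,4p
python3 -m crank '0 0 .03 0 0 0 -1;0 0 0 0 0 0 -1' | sed -n 2,4p
python3 -c "
from h import *
P,Q=slot(-.055,.0792);go(P,Q);p,r,s=now();print('tool F',r.inv().apply(s['contact_force']))"
```

```text
eef_pos: [0.6241, -0.1303, 0.0981]
tool_rot: [-0.137, 0.775, 0.607, -0.108]
contact_force: [0.8, 0.7, -1.9]
eef_pos: [0.6257, -0.1309, 0.0963]
tool_rot: [-0.137, 0.776, 0.607, -0.108]
contact_force: [-0.6, 0.2, -0.8]
eef_pos: [0.6256, -0.131, 0.0962]
tool_rot: [-0.136, 0.776, 0.607, -0.107]
contact_force: [0.7, -1.0, 3.7]
t 34.55 pos [ 0.6256 -0.131   0.0962] xyaw 76.07423870298612 q [-0.373   0.8982  0.9964 -0.0453  1.5925 -0.1228] F [ 0.7 -1.   3.7] w 0.201 24.9
shift [0.0044 0.0383 0.004 ] turn [0.0181 0.0166 0.0097]
shift if turned first [0.0044 0.0383 0.0039]
tool F [-0.8303 -0.3467 -3.8153]
```

Foot contact. Now I'll push onto the backrest.

```bash

python3 -m crank '0 .04 -.01 0 0 0 -1;0 0 0 0 0 0 -1' | sed -n 2,4p
python3 -m crank '0 .03 0 0 0 0 -1;0 0 0 0 0 0 -1' | sed -n 2,4p
python3 -c "
from h import *
P,Q=slot(-.055,.0792);go(P,Q);p,r,s=now();print('tool F',r.inv().apply(s['contact_force']))"
```

```text
eef_pos: [0.6268, -0.1312, 0.0956]
tool_rot: [-0.137, 0.776, 0.607, -0.108]
contact_force: [0.1, -0.3, 5.5]
eef_pos: [0.6274, -0.1312, 0.0954]
tool_rot: [-0.138, 0.775, 0.607, -0.108]
contact_force: [-4.0, 0.3, 8.1]
t 34.8833 pos [ 0.6274 -0.1312  0.0954] xyaw 76.06860709317688 q [-0.3722  0.9057  0.9846 -0.0453  1.6008 -0.1223] F [-4.   0.3  8.1] w 0.203 25.0
shift [-0.0009 -0.0112  0.0029] turn [-0.0276  0.0141  0.0094]
shift if turned first [-0.0009 -0.0112  0.0029]
tool F [-0.7117 -6.5134 -6.2683]
```

```bash

python3 -m crank '0 0 0 0 0 0 -.5;0 0 0 0 0 0 -.4;0 0 0 0 0 0 -.3;0 0 0 0 0 0 -.3;0 0 0 0 0 0 -.3;0 0 -.2 0 0 0 -.3;0 0 -.4 0 0 0 -.3;0 0 -.7 0 0 0 -.3;0 0 -.8 0 0 0 -.3;0 0 -.8 0 0 0 -.3;0 0 -.8 0 0 0 -.3;0 0 0 0 0 0 -.3' |tail -1
python3 -m crank '0 0 0 -.8 0 0 -.2;0 0 0 -.8 0 0 0;0 0 0 -.8 0 0 0;0 0 0 -.8 0 0 0;0 0 0 -.81 0 0 0;0 0 0 0 0 .9 0;0 0 0 0 0 .9 0;0 0 0 0 0 .9 0;0 0 0 0 0 .9 0;0 0 0 0 0 .9 0;0 0 0 0 0 .9 0;0 0 0 0 0 .9 0' |tail -1
python3 -m crank '0 0 0 0 0 .9 0;0 0 0 0 0 .9 0;0 0 0 0 0 .18 0;0 0 0 0 0 0 0'
python3 - <<'E'
from h import *
go([.5022,.1797,.134],down(34.6))
for c in('top','scene'):
    im=bot.capture(c)[:,:,::-1];cv2.imwrite(f'pics/{c}6.png',im)
    E=np.array(C[c]['extrinsics'])
    for q in('pack_blue','pack_yellow','window'):
        for d in bot.place_of(c,q)[:1]: print(c,q,d['p'],E[:3,:3].T@(np.array(d['at'])-E[:3,3]))
print(slot(.055,0)[0],slot(-.055,0)[0])
E
```

```text
gripper_force: 0.0
gripper_force: 0.0
t: 37.22
eef_pos: [0.6771, -0.1434, 0.2337]
tool_rot: [0.0, 0.954, 0.299, -0.0]
contact_force: [-0.3, -0.4, 0.5]
grip_width: 0.504
gripper_force: 0.0
t 37.2167 pos [ 0.6771 -0.1434  0.2337] xyaw 34.743852532371065 q [-0.3773  0.7188  0.928  -0.0006  1.4953  0.5871] F [-0.3 -0.4  0.5] w 0.504 0.0
shift [ 1.0127 -9.1285  2.4917] turn [-0.0012  0.0096  0.0288]
shift if turned first [ 0.9877 -9.1313  2.4916]
top pack_yellow 0.54 [ 0.5711 -0.2303  0.0245]
top window 0.58 [0.5568 0.1043 0.1124]
scene pack_blue 0.7 [0.5515 0.1068 0.1066]
scene pack_yellow 0.41 [ 0.5726 -0.2315  0.0204]
scene window 0.79 [0.5565 0.108  0.1075]
[ 0.574  -0.2313  0.0211] [ 0.6006 -0.1246  0.0211]
```

```bash

python3 -m crank '.09 -.83 0 0 0 .03 0;.09 -.83 0 0 0 0 0;.09 -.83 0 0 0 0 0;.09 -.83 0 0 0 0 0;.09 -.83 0 0 0 0 0;.09 -.83 0 0 0 0 0;.09 -.83 0 0 0 0 0;.09 -.83 0 0 0 0 0;.09 -.83 0 0 0 0 0;.09 -.83 0 0 0 0 0;.1 -.83 0 0 0 0 0;0 0 0 0 0 0 0' |tail -1
python3 - <<'E'
from h import *
go([.5022,.1797,.134],down(34.6))
bot.capture('top');E=np.array(C['top']['extrinsics'])
im=bot.capture('scene')[:,:,::-1];cv2.imwrite('pics/scene7.png',im)
cv2.imwrite('pics/s7.png',cv2.resize(im[130:255,235:435],None,fx=4,fy=4,interpolation=cv2.INTER_CUBIC))
E
```

```text
gripper_force: 0.0
t 38.6167 pos [0.5006 0.184  0.234 ] xyaw 34.80395258772813 q [0.1321 0.3506 1.509  0.0009 1.2828 1.0952] F [ 0.5 -0.   0.1] w 0.502 0.0
shift [-0.0284  0.1142  2.5   ] turn [-0.0127  0.004   0.0408]
shift if turned first [-0.0289  0.1116  2.5001]
```

View pics/s7.png

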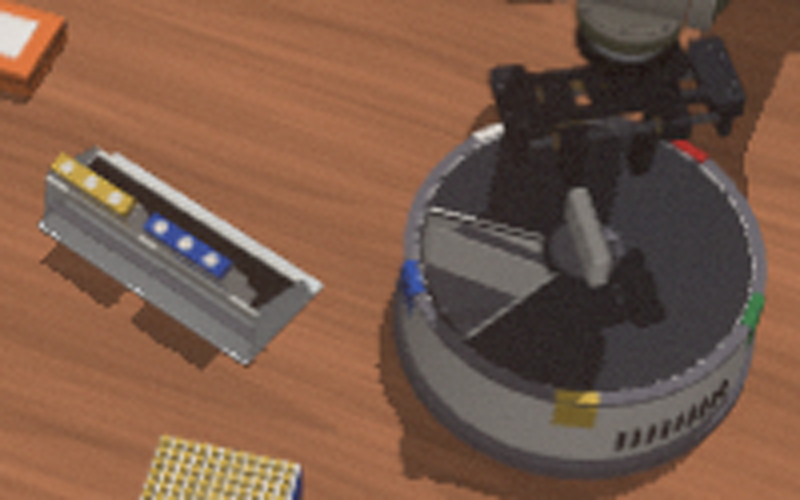

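Both packs stand in the rack, yellow at crop (92,183) and blue at (187,245), and the window is still over the empty blue place. Now the last turn.

```bash

python3 -m crank '-.03 .11 .6 0 0 .03 0;0 0 .8 0 0 0 0;0 0 .7 0 0 0 0;0 0 .35 0 0 0 0;0 0 0 0 0 0 0;0 0 0 0 0 0 0' 25
python3 -c "
from h import *
go([.5022,.1797,.134],down(34.6))"
```

```text
t: 39.22
eef_pos: [0.5051, 0.1747, 0.1356]
tool_rot: [0.0, 0.956, 0.295, -0.001]
contact_force: [0.0, -0.8, 0.7]
grip_width: 0.5
gripper_force: 0.0
t 39.2167 pos [0.5051 0.1747 0.1356] xyaw 34.310372811771366 q [ 0.114   0.4611  1.6251 -0.0006  1.0566  1.0862] F [ 0.  -0.8  0.7] w 0.5 0.0
shift [ 0.011  -0.1425  0.041 ] turn [-0.0012  0.015  -0.0579]
shift if turned first [ 0.0117 -0.1424  0.041 ]
```

```bash

python3 -m crank '.01 -.14 .03 0 0 -.05 0;0 0 0 0 0 0 0;0 0 0 0 0 0 -.5;0 0 0 0 0 0 -1;0 0 0 0 0 0 -1;0 0 0 0 0 0 -1;0 0 0 0 0 0 -1;0 0 0 0 0 0 -1' 25
python3 -c "
from h import *
go([.5022,.1797,.134],down(34.6))"
python3 -m crank '0 0 0 0 0 .4 -1;0 0 0 0 0 .8 -1;0 0 0 0 0 1 -1;0 0 0 0 0 1 -1;0 0 0 0 0 1 -1;0 0 0 0 0 1 -1;0 0 0 0 0 1 -1;0 0 0 0 0 1 -1;0 0 0 0 0 1 -1;0 0 0 0 0 1 -1;0 0 0 0 0 1 -1;0 0 0 0 0 1 -1' |tail -1
python3 -m crank '0 0 0 0 0 1 -1;0 0 0 0 0 1 -1;0 0 0 0 0 .7 -1;0 0 0 0 0 .4 -1;0 0 0 0 0 0 -1;0 0 0 0 0 0 -1'
python3 -c "
from h import *
go([.5022,.1797,.134],down(-37.1))"
```

```text
t: 39.88
eef_pos: [0.5022, 0.1798, 0.1346]
tool_rot: [0.001, 0.955, 0.298, 0.0]
contact_force: [3.3, -5.5, 0.3]
grip_width: 0.179
gripper_force: 25.0
t 39.8833 pos [0.5022 0.1798 0.1346] xyaw 34.63266224921723 q [ 0.1248  0.46    1.63   -0.0022  1.051   1.0923] F [ 3.3 -5.5  0.3] w 0.179 25.0
shift [-0.0025  0.0015  0.0149] turn [0.022  0.0044 0.0065]
shift if turned first [-0.0025  0.0015  0.0149]
gripper_force: 25.0
t: 41.38
eef_pos: [0.5022, 0.18, 0.1346]
tool_rot: [0.001, 0.949, -0.316, 0.001]
contact_force: [3.5, -4.0, -0.2]
grip_width: 0.177
gripper_force: 25.0
t 41.3833 pos [0.5022 0.18   0.1346] xyaw -36.826638221213344 q [ 0.1249  0.46    1.63   -0.0017  1.051   2.3393] F [ 3.5 -4.  -0.2] w 0.177 25.0
shift [0.0034 0.0055 0.0151] turn [ 0.0072 -0.0162  0.0547]
shift if turned first [0.0034 0.0055 0.0151]
```

```bash

python3 -m crank '0 0 0 0 0 .055 -1;0 0 0 0 0 0 -1;0 0 0 0 0 0 -.5;0 0 0 0 0 0 -.2;0 0 0 0 0 0 -.1;0 0 0 0 0 0 0;0 0 -.4 0 0 0 0;0 0 -.8 0 0 0 0;0 0 -.8 0 0 0 0;0 0 -.8 0 0 0 0' |sed -n 2,5p
python3 -m crank '.27 .93 0 0 0 0 0;.27 .93 0 0 0 0 0;.27 .93 0 0 0 0 0;.27 .93 0 0 0 0 0;.27 .93 0 0 0 0 0;.27 .93 0 0 0 0 0;.27 .93 0 0 0 0 0;.27 .93 0 0 0 0 0;.27 .93 0 0 0 0 0;.27 .93 0 0 0 0 0;.27 .93 0 0 0 0 0;0 0 0 0 0 0 0' |sed -n 1,4p
python3 - <<'E'
from h import *
for c in('top','scene'):
    im=bot.capture(c)[:,:,::-1];cv2.imwrite(f'pics/{c}8.png',im)
    E=np.array(C[c]['extrinsics'])
    for q in('window','pack_blue','pack_yellow'):
        for d in bot.place_of(c,q)[:1]: print(c,q,d['p'],E[:3,:3].T@(np.array(d['at'])-E[:3,3]))
im=cv2.imread('pics/top8.png');cv2.imwrite('pics/t8.png',cv2.resize(im[155:285,200:440],None,fx=3.3,fy=3.3,interpolation=cv2.INTER_CUBIC))
# cover brightness by angle (tub frame), for edges and rim white mark
g=cv2.cvtColor(im,cv2.COLOR_BGR2GRAY).astype(np.float32);c0=np.array([.5022,.1797])
a=np.arange(-45,45,.5)
def prof(rs,cc):
    o=[]
    for r in rs:
        th=np.radians(a-127.1);p=proj('top',np.c_[cc[0]+r*np.cos(th),cc[1]+r*np.sin(th),np.full(len(a),.109)]).astype(np.float32)
        o.append(cv2.remap(g,p[:,:1],p[:,1:],cv2.INTER_LINEAR)[:,0])
    return np.mean(o,0)
for cc in(c0,np.array([.5032,.1787])):
    w=prof(np.arange(.075,.130,.002),cc);L=a<0
    f=lambda w,m:a[m][np.argmax(w[m])]
    rim=prof(np.arange(.145,.153,.002),cc);k=rim>(rim.max()+np.median(rim))/2
    print('edges',f(w,L),f(w,~L),'mark',a[k].mean(),a[k].min(),a[k].max())
E
```

```text
eef_pos: [0.5013, 0.1807, 0.2477]
tool_rot: [0.0, 0.948, -0.318, -0.001]
contact_force: [-0.5, 0.3, -0.4]
grip_width: 0.5
t: 43.22
eef_pos: [0.3474, -0.222, 0.2467]
tool_rot: [0.001, 0.947, -0.321, -0.0]
contact_force: [0.5, 0.3, -0.4]
top window 0.92 [0.4521 0.1057 0.1112]
top pack_blue 0.71 [ 0.6009 -0.1277  0.0191]
top pack_yellow 0.69 [0.4187 0.2069 0.1042]
scene window 0.71 [0.4534 0.1086 0.1094]
scene pack_blue 0.57 [ 0.6059 -0.1285  0.0236]
scene pack_yellow 0.48 [ 0.576  -0.2316  0.0208]
edges -25.5 29.5 mark 4.5 2.5 6.5
edges -26.5 28.5 mark 4.0 2.0 6.0
```

View pics/t8.png

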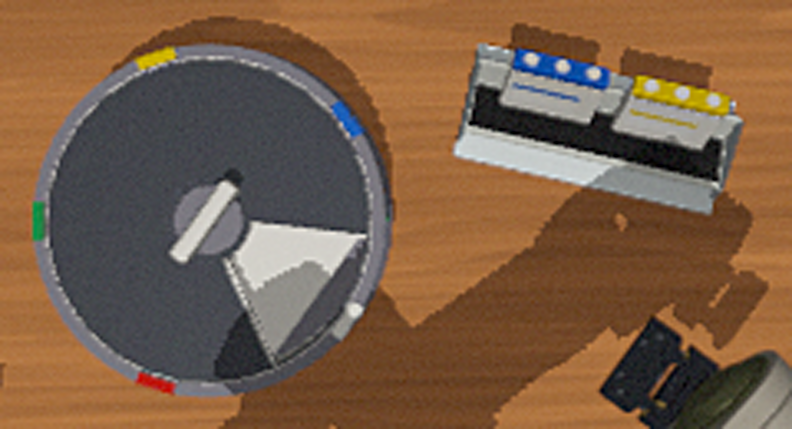

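Top crop: the window is over the white-marked place (edge ends near (366,236) and (272,368)), and both packs are in the rack. The arm's shadow covers the mark, so I'll clear it and measure the angle.

```bash

python3 -m crank '.1 .9 0 0 0 0 0;.1 .9 0 0 0 0 0;.1 .9 0 0 0 0 0;.1 .9 0 0 0 0 0;.1 .9 0 0 0 0 0;.1 .9 0 0 0 0 0;.1 .9 0 0 0 0 0;.1 .9 0 0 0 0 0;0 0 0 0 0 0 0' |sed -n 1,4p
python3 - <<'E'
from h import *
im=np.mean([bot.capture('top') for _ in range(4)],0)[:,:,::-1].astype(np.uint8);cv2.imwrite('pics/top9.png',im)
P=im[155:285,200:330]
g=cv2.cvtColor(im,cv2.COLOR_BGR2GRAY).astype(np.float32)
def pol(cc,a,rs):
    th=np.radians(a-127.1);return np.array([cv2.remap(g,*[x.astype(np.float32) for x in np.hsplit(proj('top',np.c_[cc[0]+r*np.cos(th),cc[1]+r*np.sin(th),np.full(len(a),.109)]),2)],cv2.INTER_CUBIC)[:,0] for r in rs])
# tub centre from the rim/cover circle: outer dark->rim boundary, fit over all angles
A=np.arange(0,360,2.);rs=np.arange(.130,.147,.0005)
def edge(cc):
    q=pol(cc,A,rs);d=np.diff(q,axis=0);return rs[np.argmax(np.abs(d),0)]
cc=np.array([.5027,.1792]);e=edge(cc);th=np.radians(A-127.1);ok=np.abs(e-np.median(e))<.004;ok&=(A>35)&(A<325)
x=least_squares(lambda q:q[2]+q[0]*np.cos(th[ok])+q[1]*np.sin(th[ok])-e[ok],[0,0,.14],loss='soft_l1',f_scale=.001).x
cc=cc+x[:2];print('centre',cc,'r',x[2])
a=np.arange(-45,45,.25)
for rr in((.06,.09),(.09,.115),(.115,.132)):
    w=pol(cc,a,np.arange(*rr,.002)).mean(0);d=np.gradient(w);print('rise',a[np.argmax(d)],'fall',a[np.argmin(d)],'mid',(a[np.argmax(d)]+a[np.argmin(d)])/2)
m=pol(cc,a,np.arange(.145,.153,.002)).mean(0);k=m>(m.max()+np.median(m))/2;print('mark',a[k].min(),a[k].max(),a[k].mean())
h=cv2.cvtColor(im,cv2.COLOR_BGR2HSV)
for n,lo,hi,az in(('blue',(105,120,80),(130,255,255),72),('yellow',(20,150,120),(35,255,255),144),('green',(50,120,60),(85,255,255),216),('red',(0,170,90),(6,255,255),288)):
    t=np.radians(az-127.1);p=proj('top',[[*(cc+.149*np.array([np.cos(t),np.sin(t)])),.109]])[0]
    yy,xx=np.nonzero(cv2.inRange(h,lo,hi));s=np.hypot(xx-p[0],yy-p[1])<12;q=unproj('top',[xx[s].mean(),yy[s].mean()],.109)-cc
    print(n,s.sum(),(np.degrees(np.arctan2(q[1],q[0]))+127.1-az+180)%360-180)
E
```

```text
t: 44.37
eef_pos: [0.1986, -0.4697, 0.2463]
tool_rot: [0.001, 0.947, -0.32, -0.0]
contact_force: [1.0, -0.4, -0.1]
centre [0.5032 0.1792] r 0.14041968573099844
rise -32.25 fall 31.5 mid -0.375
rise -31.25 fall 31.0 mid -0.125
rise -31.0 fall 30.5 mid -0.25
mark -6.5 6.0 -0.25
blue 50 -0.21503325186711209
yellow 48 0.08727429838430112
green 36 0.03468000518256531
red 33 -0.11369071200351755
```

The window is within about 0.3° of the blank mark, and both packs are standing. Handing in.

```bash
python3 -c "
from station import bot
print(bot.finish_job())"
```

```text
the job is handed in; nothing more can be done
None
```

The job is handed in at about 45 s: the yellow and blue packs stand side by side in the rack, and the window is over the blank place to within about 0.3°; the hand-in gave no verdict.

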